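# Fetch the solder reel from behind the flux jar and put the bench back in order

## Robot

A 6-joint arm with a two-finger parallel gripper is mounted at the origin on the work surface. World frame = base frame: x ahead of the robot, y to its left, z up, the work surface at z = 0. Lengths are in m, angles in rad, forces in N, time in s.
With the tool pointing down it reaches from about 0.25 to 0.725 m from the base axis. Payload 4 kg.
Tool frame: the origin (TCP) lies midway between the tips of the shut fingers; the grasp point (between the pads) lies 19 mm behind it; z points along the fingers, y is the line along which they close (so a half turn about z gives the same grasp; the last joint's range is limited). The gripper opens to 85 mm and grips with 20 to 120 N. Pads are 22 mm wide; open, the fingers measure 114 mm over their backs; the gripper's body (76 mm by 85 mm) begins 54 mm behind the grasp point. The pads swing forward as they close: fully open they stand 13 mm farther back than shut.
Start: joints at [1.294, 0.241, 0.005, 1.335, 0, 1.571], TCP at [0.137, 0.481, 0.231] pointing down, gripper open.
Joint ranges: [-2.72, 2.72], [-1.05, 1.87], [-1.09, 1.28], [-1.99, 2.15], [-1.42, 1.44], [-3.14, 3.14]. Speed limits (rad/s): [2.79, 2.79, 3.14, 3.14, 3.14, 3.14].

## Interface

Orientations are given as a unit quaternion [x, y, z, w].
In Python, from workcell import get_obs, camera, job_done, silhouettes gives the robot as it stands. The module is installed in compiled form; this text tells all that it offers.
- The arm moves only by the tool drive_tool, never from a script. Its argument "increments" is a list of rows, each a list of 3 entries, a list of its own where there are three numbers: the shift along the world's x, y, z in mm, then the turn, a rotation vector about the world's x, y, z in degrees, then the opening, from 0 (shut) to 1 (fully open). A call has 1 to 8 rows; each row shifts and turns the commanded pose from where the row before left it; what a row does not reach is not made up. A row lasts 1/12 s, in which the tool goes at most 41.7 mm and 7.16 degrees, less where a joint would pass 70% of its speed; a pose out of reach is approached as far as the arm can. A call is refused whole if a number of a shift passes 41.7 or a number of a turn 7.16, either way. A call with a gripper value outside its range is refused whole. The fingers move at their own pace and stop on an object; the grip force is fixed at half the most. Time passes only in rows, so rows that do not move let the fingers close. It gives the time, the measured TCP pose, the force, the opening and the grip force at its end, in the units of the state.
- get_obs(): the state, without advancing time (a new reading comes with each control period).
- camera(name): name is "scene" or "top"; returns a dict with "image" (384x512x3 uint8, red, green, blue), "K" (3x3 intrinsics, pixels), "view" (4x4, takes a point from world to camera coordinates). Camera axes: x right, y down, z forward; pixel columns grow to the right and rows downward; lengths in m; the calibration is good to about 2 mm. A picture is of the moment at which its call begins. There is no depth.
- job_done(): hands the job in; it is judged then, once.
Trained networks look in a picture, given as the dict that the camera call returned (one of the last four; its "shot" number tells which), for a name from the list of things; names that differ only in an ending like _2 or _b are one class to them, and where a whole thing is asked for, a point or a joint stands for the part that bears it (a point fixed in the world has none). Each returns a list of dicts, best first, with "conf" (0 to 1); they miss things now and then, are a little off and sometimes report something else, mostly with a low value. They report only what shows in the picture. A call takes as long as a camera call. They do not tell look-alikes from the thing itself.
- silhouettes(query, picture): "region" (384x512 bool, what is visible of it) and "bbox" ([left, top, right, bottom] in pixels, round what is visible of it).
The state is a dict: "clock": time; "joint_pos": joint angles; "joint_vel": joint speeds; "tau": joint torques, N m; "eef_pos": TCP position; "tool_rot": TCP orientation; "ft_force": force on the tool from outside, world axes, zero at the start; "ft_torque": the same for the moment, N m; "grip_width": finger opening in m; "grasp_force": force on a finger pad.
Only numpy, scipy, OpenCV 4.12 (cv2) and the standard library are available. Lean on these libraries where they do the work, as an engineer would, in place of code of your own. Each camera call takes 0.05 s, during which the arm holds its last target. There are 200 camera calls.

## Task

The reel of solder with the lime-green flanges stands in the caddy's walled bay behind the red-lidded jar and the blue-lidded tin. First park the jar on the red saucer and the tin on the blue saucer, then set the lime-green reel down flat over the spindle of the white reel stand, and only then put the jar and the tin back upright, each on the very place in the caddy where it stood at the start. Leave the orange-flanged spare reel alone, keep the jar and tin from tipping, and leave everything released and at rest.

Things in the scene. Friction and masses are not known exactly. Their poses are not given: they have to be found in the camera images.
- flux_jar: Closed amber jar with paper band and red lid, a plain upright cylinder 44 mm across and 80 mm high (the lid is the top 24 mm, same diameter, shut tight), about 0.13 kg. Origin: centre of its underside; z up. Starts on one of the two front places of the caddy (either one).
- tinner_tin: Closed steel tin with black band and blue lid, a plain upright cylinder 44 mm across and 80 mm high (the lid is the top 24 mm, same diameter, shut tight), about 0.16 kg. Origin: centre of its underside; z up. Starts on the other front place of the caddy.
- reel: Solder reel, two lime-green flanges, lying flat (axis upright): 56 mm across, 34 mm high, bore 24 mm, grey core 53 mm across, about 0.2 kg. Origin: centre of underside. Starts in the caddy's bay near x 30, y 0, about 7 mm from jar and tin, its top well below their lids. Fingers fit in front of and behind it (closing along caddy x) once jar and tin are gone, not beside it.
- caddy: Fixed aluminium tray. Origin: centre line, underside of its 8 mm deck; x points to the closed rear, y left. Deck x -55..111, y -62..62 mm. In front two white-ringed places at x -20, y +27 and -27 mm, unwalled. Rear bay, open to the front: blue walls 5 mm thick, tops 50 mm above the table, inner faces at y +-38 (x 5..108) and x 106 mm. Yaw varies up to 0.35 rad.
- red_saucer: Fixed flat red disc, 80 mm across and 5 mm thick, with a white ring: parking place of the red-lidded jar. Origin: centre of its underside, at table height.
- blue_saucer: Fixed flat blue disc, 80 mm across and 5 mm thick, with a white ring: parking place of the blue-lidded tin. Origin: centre of its underside, at table height.
- reel_stand: Fixed white disc, 76 mm across and 10 mm thick, with an upright brass spindle in its centre, 10 mm across, pointed, its tip 33 mm above the table. The reel sits on the disc with the spindle in its bore. Origin: centre of its underside, at table height.
- spare_reel: Spare reel, same size as the reel but with orange flanges, lying flat on the table. Not to be moved. Origin: centre of its underside.
Not all that is in view belongs to the job. Leave any brown or turquoise look-alike of the tinner_tin alone. What is meant by the reel is not pink, and is the larger of those in its own colour.

How it is judged:
By the outcome, as a careful person would: the job done as asked, in the order asked, and still so for the second after the job is handed in, with the robot touching nothing.
It also fails if it takes over 118 s, if anything falls off the work surface, if the arm or the gripper's body presses on something with over 40 N, if the wrist force passes 120 N, or if a joint passes its speed limit or range.

## Working session

There is one attempt and no reset: what is moved stays moved. The work goes in short steps, Python scripts to look and compute and a tool call to move; the robot and the scene stay as the last step left them, time stands still between calls to the robot, and variables do not carry over. Pictures are saved under pics/ and viewed, at most 14 in all, crops included, and the job is handed in when it is done.

Besides the shell and the picture viewer there is one more tool, called after "Call:" by a JSON object that holds its "api" and its "payload". drive_tool: Moves the arm, as the interface text tells. Its arguments: {"type":"object","properties":{"increments":{"type":"array"}},"required":["increments"]}

```bash
mkdir -p pics; python3 - <<'E'
from workcell import *
import cv2,pickle,numpy as np
o=get_obs();print(o['clock'],o['eef_pos'],o['tool_rot'],o['grip_width'])
D={}
for n in("scene","top"):
    p=camera(n);D[n]={k:p[k] for k in("image","K","view")};D[n]['det']={}
    cv2.imwrite(f"pics/{n}0.png",p['image'][:,:,::-1])
    C=-p['view'][:3,:3].T@p['view'][:3,3];print(n,C.round(3),p['K'][0,0])
    for q in["flux_jar","tinner_tin","reel","caddy","red_saucer","blue_saucer","reel_stand","spare_reel"]:
        r=silhouettes(q,p);D[n]['det'][q]=r
        print(n,q,[(round(float(x['conf']),2),[int(v) for v in x['bbox']]) for x in r])
pickle.dump(D,open('d0.pkl','wb'))
E
```

```text
0.0 [0.13646269 0.48032636 0.23040281] [ 1.37961808e-01  9.90436967e-01 -1.06459593e-03 -1.42337707e-04] 0.08569845170932278
scene [1.154 0.256 0.731] 396.58389902968156
scene flux_jar [(0.76, [259, 182, 278, 214])]
scene tinner_tin [(0.88, [238, 178, 259, 209]), (0.88, [198, 172, 220, 207]), (0.57, [263, 159, 287, 194])]
scene reel [(0.91, [181, 205, 207, 235]), (0.84, [236, 207, 261, 233]), (0.61, [296, 226, 309, 251])]
scene caddy [(0.82, [210, 198, 284, 262])]
scene red_saucer [(0.68, [160, 151, 186, 173])]
scene blue_saucer [(0.75, [370, 247, 406, 278])]
scene reel_stand [(0.56, [362, 192, 394, 217])]
scene spare_reel [(0.94, [123, 197, 151, 221]), (0.16, [236, 207, 259, 231])]
top [0.428 0.016 0.944] 432.7961917329941
top flux_jar [(0.63, [222, 190, 246, 215])]
top tinner_tin [(0.65, [294, 186, 322, 213]), (0.6, [231, 233, 255, 259]), (0.58, [248, 189, 270, 217])]
top reel [(0.87, [290, 151, 319, 180]), (0.74, [173, 176, 196, 194]), (0.66, [234, 167, 264, 191])]
top caddy [(0.72, [216, 143, 275, 222]), (0.31, [235, 166, 262, 196])]
top red_saucer [(0.78, [365, 227, 400, 260])]
top blue_saucer [(0.59, [81, 171, 117, 207])]
top reel_stand [(0.86, [100, 246, 138, 284])]
top spare_reel [(0.94, [358, 144, 385, 171])]
```

```bash
python3 - <<'E'
import cv2,numpy as np
a=cv2.imread('pics/scene0.png');b=cv2.imread('pics/top0.png')
A=cv2.resize(a[130:290,110:420],None,fx=2.55,fy=1.85)
A=cv2.resize(a[130:290,110:420],(580,300),interpolation=cv2.INTER_CUBIC)
B=cv2.resize(b[130:290,70:410],(640,300),interpolation=cv2.INTER_CUBIC)
c=np.zeros((600,640,3),np.uint8);c[:300,:580]=A;c[300:]=B
cv2.imwrite('pics/both.png',c)
E
```

```text
(no output)
```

View pics/both.png

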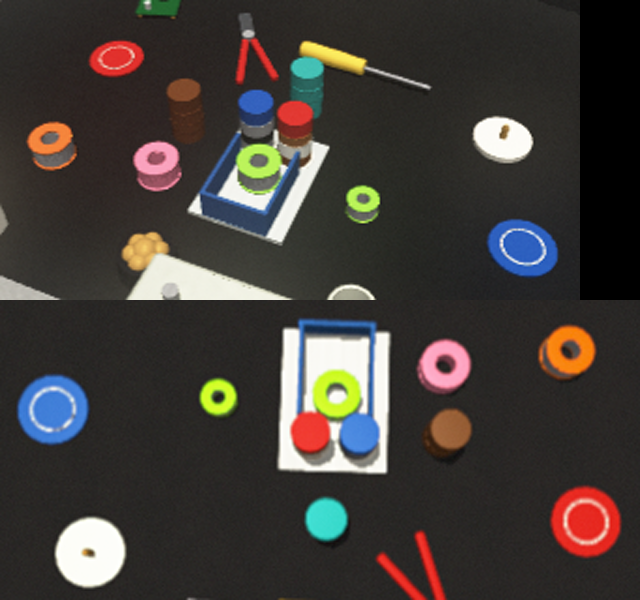

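View pics/top0.png

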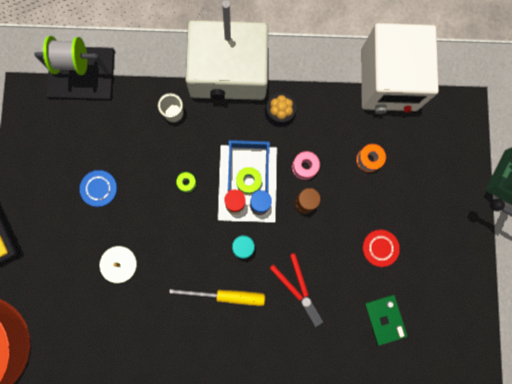

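Top view: the lime reel at (249,180) sits in the caddy bay; the small lime reel at (186,182) and the pink one at (306,165) are decoys. The red-lidded jar is at (235,201) and the blue-lidded tin at (261,202). The turquoise (243,247) and brown (307,199) ones are look-alikes. The saucers are at (381,248) red and (98,188) blue, and the stand is at (118,264).

```bash
cat >h.py <<'E'
import cv2,numpy as np
from scipy.optimize import least_squares
T=np.linspace(0,2*np.pi,72,endpoint=False)
def proj(D,P):
    c=P@D['view'][:3,:3].T+D['view'][:3,3];u=c@D['K'].T;return u[:,:2]/u[:,2:]
def ray(D,uv,z):
    R,t=D['view'][:3,:3],D['view'][:3,3];C=-R.T@t
    d=R.T@np.linalg.inv(D['K'])@np.array([uv[0],uv[1],1.]);return C+d*(z-C[2])/d[2]
def cyl(c,r,h): # c = top centre
    return np.vstack([np.c_[c[0]+r*np.cos(T),c[1]+r*np.sin(T),np.full(72,c[2]-k)] for k in(0,h)])
def hullc(uv):
    m=cv2.moments(cv2.convexHull(uv.astype(np.float32)));return np.array([m['m10'],m['m01']])/m['m00'],m['m00']
HUE={'red':(174,6),'blue':(104,125),'lime':(30,48),'white':None}
def mask(img,col,box,smin=110,vmin=60):
    h=cv2.cvtColor(img,cv2.COLOR_RGB2HSV);H,S,V=h[...,0],h[...,1],h[...,2]
    if col=='white': m=(S<70)&(V>110)
    else:
        a,b=HUE[col];m=((H>=a)&(H<=b) if a<b else (H>=a)|(H<=b))&(S>smin)&(V>vmin)
    z=np.zeros_like(m);l,t,r,bb=box;z[t:bb,l:r]=m[t:bb,l:r]
    n,L,st,_=cv2.connectedComponentsWithStats(z.astype(np.uint8));return L==1+np.argmax(st[1:,4])
def maskc(m):
    c,_=cv2.findContours(m.astype(np.uint8),cv2.RETR_EXTERNAL,cv2.CHAIN_APPROX_NONE)
    f=np.zeros(m.shape,np.uint8);cv2.drawContours(f,c,-1,1,-1);ys,xs=np.nonzero(f);return np.array([xs.mean(),ys.mean()]),len(xs)
def fit(views,r,h,x0):
    obs=[maskc(m) for _,m in views]
    f=lambda c:np.concatenate([hullc(proj(D,cyl(c,r,h)))[0]-o[0] for (D,_),o in zip(views,obs)])
    s=least_squares(f,x0,x_scale=.01)
    return s.x,s.fun,[(o[1],round(hullc(proj(D,cyl(s.x,r,h)))[1])) for (D,_),o in zip(views,obs)]
E
cat >m0.py <<'E'
from h import *;import pickle
D=pickle.load(open('d0.pkl','rb'));S,Tp=D['scene'],D['top']
for n,col,bs,bt,r,h in[('jar','red',(256,178,282,216),(220,186,248,216),.022,.024),('tin','blue',(234,174,260,200),(248,186,274,216),.022,.024),
 ('redS','red',(155,146,190,178),(360,222,405,265),.04,.005),('blueS','blue',(365,242,410,282),(76,166,122,212),.04,.005),('stand','white',(358,188,398,222),(95,241,142,288),.038,.01)]:
    ms,mt=mask(S['image'],col,bs),mask(Tp['image'],col,bt)
    x,f,a=fit([(S,ms),(Tp,mt)],r,h,np.array([.4,0,.03]));print(n,x.round(4),f.round(2),a)
mt=mask(Tp['image'],'lime',(230,163,268,195));c,n=maskc(mt);print('reel top only',ray(Tp,c,.042).round(4),n)
mt=mask(Tp['image'],'white',(210,138,280,228));cn=cv2.minAreaRect(np.argwhere(mt)[:,::-1].astype(np.float32))
P=np.array([ray(Tp,p,.008)[:2] for p in cv2.boxPoints(cn)]);print('deck',P.round(4).tolist(),P.mean(0).round(4),np.linalg.norm(P[1]-P[0]),np.linalg.norm(P[2]-P[1]))
E
python3 m0.py
```

```text
jar [0.5477 0.0264 0.0871] [ 0.12  0.02  0.11 -0.03] [(329, 337), (373, 403)]
tin [ 0.5478 -0.0261  0.0887] [ 0.08 -0.    0.06 -0.03] [(306, 327), (382, 405)]
redS [ 0.4621 -0.2936  0.0066] [-0.02 -0.   -0.01  0.01] [(473, 456), (1135, 1075)]
blueS [0.5778 0.3261 0.0054] [-0.05  0.01 -0.04  0.01] [(927, 918), (1152, 1083)]
stand [0.4146 0.2727 0.0111] [-0.02 -0.   -0.01  0.  ] [(621, 622), (1115, 1065)]
reel top only [ 0.597 -0.001  0.042] 534
deck [[0.512, 0.0643], [0.6806, 0.064], [0.6799, -0.0647], [0.5108, -0.0615]] [5.958e-01 5.000e-04] 0.1685855604867952 0.12868618836879955
```

Measurements agree with the text: lids about 88 mm high, deck centre 0.596, caddy yaw about 0. Moving above the jar, closing along x.

Call:
{"api": "drive_tool", "payload": {"increments": [[[25.7, -28.4, -2], [0, 0, -4.63], 1], [[25.7, -28.4, -2], [0, 0, -4.63], 1], [[25.7, -28.4, -2], [0, 0, -4.63], 1], [[25.7, -28.4, -2], [0, 0, -4.63], 1], [[25.7, -28.4, -2], [0, 0, -4.63], 1], [[25.7, -28.4, -2], [0, 0, -4.63], 1], [[25.7, -28.4, -2], [0, 0, -4.63], 1], [[25.7, -28.4, -2], [0, 0, -4.63], 1]]}}

```text
clock: 1.57
eef_pos: [0.3432, 0.2523, 0.2155]
tool_rot: [0.447, 0.895, 0.0, 0.0]
ft_force: [0.5, 0.1, -0.2]
grip_width: 0.0855
grasp_force: 0.0
```

Call:
{"api": "drive_tool", "payload": {"increments": [[[25.7, -28.4, -2], [0, 0, -4.63], 1], [[25.7, -28.4, -2], [0, 0, -4.63], 1], [[25.7, -28.4, -2], [0, 0, -4.63], 1], [[25.7, -28.4, -2], [0, 0, -4.63], 1], [[25.7, -28.4, -2], [0, 0, -4.63], 1], [[25.7, -28.4, -2], [0, 0, -4.63], 1], [[25.7, -28.4, -2], [0, 0, -4.63], 1], [[25.7, -28.4, -2], [0, 0, -4.63], 1]]}}

```text
clock: 2.23
eef_pos: [0.5489, 0.0248, 0.1993]
tool_rot: [0.708, 0.706, 0.0, 0.0]
ft_force: [0.0, 0.8, -0.3]
grip_width: 0.0852
grasp_force: 0.0
```

Call:
{"api": "drive_tool", "payload": {"increments": [[[0, 0, 0], [0, 0, 0], 1], [[0, 0, 0], [0, 0, 0], 1], [[0, 0, 0], [0, 0, 0], 1]]}}

```text
clock: 2.48
eef_pos: [0.5473, 0.0266, 0.1989]
tool_rot: [0.707, 0.707, -0.0, -0.001]
ft_force: [-0.1, 1.0, -1.2]
grip_width: 0.0855
grasp_force: 0.0
```

Call:
{"api": "drive_tool", "payload": {"increments": [[[0.1, 0.1, -40], [0, 0, 0], 1], [[0, 0, -40], [0, 0, 0], 1], [[0, 0, -30], [0, 0, 0], 1], [[0, 0, -22], [0, 0, 0], 1], [[0, 0, -15], [0, 0, 0], 1], [[0, 0, -5], [0, 0, 0], 1], [[0, 0, 0], [0, 0, 0], 1], [[0, 0, 0], [0, 0, 0], 1]]}}

```text
clock: 3.15
eef_pos: [0.5481, 0.0276, 0.0483]
tool_rot: [0.706, 0.708, 0.0, 0.0]
ft_force: [0.2, -0.1, -0.0]
grip_width: 0.0855
grasp_force: 0.0
```

Call:
{"api": "drive_tool", "payload": {"increments": [[[0, 0, 0], [0, 0, 0], 0.6], [[0, 0, 0], [0, 0, 0], 0.5], [[0, 0, 0], [0, 0, 0], 0.4], [[0, 0, 0], [0, 0, 0], 0.3], [[0, 0, 0], [0, 0, 0], 0.3], [[0, 0, 0], [0, 0, 0], 0.3], [[0, 0, 0], [0, 0, 0], 0.3], [[0, 0, 0], [0, 0, 0], 0.3]]}}

```text
clock: 3.82
eef_pos: [0.5489, 0.0267, 0.0487]
tool_rot: [0.707, 0.707, 0.001, 0.001]
ft_force: [-0.8, 0.2, 5.7]
grip_width: 0.0429
grasp_force: 60.4
```

Call:
{"api": "drive_tool", "payload": {"increments": [[[0, 0, 10], [0, 0, 0], 0.3], [[0, 0, 25], [0, 0, 0], 0.3], [[0, 0, 40], [0, 0, 0], 0.3], [[0, 0, 40], [0, 0, 0], 0.3], [[-2, -8, 20], [0, 0, 0], 0.3], [[-5, -18, 0], [0, 0, 0], 0.3], [[-8, -30, 0], [0, 0, 0], 0.3], [[-10, -37, 0], [0, 0, 0], 0.3]]}}

```text
clock: 4.48
eef_pos: [0.5232, -0.0659, 0.1833]
tool_rot: [0.705, 0.709, 0.001, 0.0]
ft_force: [0.0, -0.2, -1.4]
grip_width: 0.0431
grasp_force: 61.3
```

Call:
{"api": "drive_tool", "payload": {"increments": [[[-10, -37, 0], [0, 0, 0], 0.3], [[-10, -37, 0], [0, 0, 0], 0.3], [[-10, -37, 0], [0, 0, 0], 0.3], [[-10, -37, 0], [0, 0, 0], 0.3], [[-10, -37, 0], [0, 0, 0], 0.3], [[-8, -28, 0], [0, 0, 0], 0.3], [[-3.6, -14.7, 0], [0, 0, 0], 0.3], [[0, 0, 0], [0, 0, 0], 0.3]]}}

```text
clock: 5.15
eef_pos: [0.4598, -0.2974, 0.1823]
tool_rot: [0.709, 0.706, -0.001, 0.0]
ft_force: [0.7, -0.1, -1.8]
grip_width: 0.0426
grasp_force: 61.3
```

Call:
{"api": "drive_tool", "payload": {"increments": [[[0, 0, 0], [0, 0, 0], 0.3], [[0, 0, 0], [0, 0, 0], 0.3]]}}

```text
clock: 5.32
eef_pos: [0.4612, -0.2934, 0.1822]
tool_rot: [0.707, 0.708, 0.0, -0.001]
ft_force: [-0.2, 0.0, -1.1]
grip_width: 0.0427
grasp_force: 61.3
```

Call:
{"api": "drive_tool", "payload": {"increments": [[[0.8, -0.4, -40], [0, 0, 0], 0.3], [[0, 0, -40], [0, 0, 0], 0.3], [[0, 0, -28], [0, 0, 0], 0.3], [[0, 0, -15], [0, 0, 0], 0.3], [[0, 0, -6], [0, 0, 0], 0.3], [[0, 0, -4], [0, 0, 0], 0.3], [[0, 0, 0], [0, 0, 0], 0.3], [[0, 0, 0], [0, 0, 0], 0.3]]}}

```text
clock: 5.98
eef_pos: [0.4634, -0.2946, 0.0507]
tool_rot: [0.706, 0.708, 0.0, 0.001]
ft_force: [-0.3, 0.1, -0.4]
grip_width: 0.0426
grasp_force: 61.3
```

Call:
{"api": "drive_tool", "payload": {"increments": [[[0, 0, -1], [0, 0, 0], 0.3], [[0, 0, -0.5], [0, 0, 0], 0.3], [[0, 0, -0.5], [0, 0, 0], 0.3], [[0, 0, 0], [0, 0, 0], 0.3]]}}

```text
clock: 6.32
eef_pos: [0.4624, -0.2947, 0.0478]
tool_rot: [0.707, 0.707, 0.0, 0.0]
ft_force: [-0.5, -0.0, -1.9]
grip_width: 0.0429
grasp_force: 61.3
```

Call:
{"api": "drive_tool", "payload": {"increments": [[[0, 0, -0.7], [0, 0, 0], 0.3], [[0, 0, -0.7], [0, 0, 0], 0.3], [[0, 0, 0], [0, 0, 0], 0.3]]}}

```text
clock: 6.57
eef_pos: [0.462, -0.2944, 0.0458]
tool_rot: [0.707, 0.707, -0.0, -0.0]
ft_force: [-0.1, -0.6, -1.2]
grip_width: 0.0428
grasp_force: 61.3
```

Call:
{"api": "drive_tool", "payload": {"increments": [[[0, 0, -0.5], [0, 0, 0], 0.3], [[0, 0, -0.5], [0, 0, 0], 0.3], [[0, 0, 0], [0, 0, 0], 0.3]]}}

```text
clock: 6.82
eef_pos: [0.4621, -0.2945, 0.0457]
tool_rot: [0.707, 0.707, -0.0, 0.0]
ft_force: [-2.0, 0.9, 4.6]
grip_width: 0.043
grasp_force: 61.9
```

Contact felt. Release and go on to the tin.

Call:
{"api": "drive_tool", "payload": {"increments": [[[0, 0, 0], [0, 0, 0], 0.7], [[0, 0, 0], [0, 0, 0], 1], [[0, 0, 0], [0, 0, 0], 1], [[0, 0, 0], [0, 0, 0], 1], [[0, 0, 15], [0, 0, 0], 1], [[0, 0, 35], [0, 0, 0], 1], [[0, 0, 40], [0, 0, 0], 1], [[0, 0, 40], [0, 0, 0], 1]]}}

```text
clock: 7.48
eef_pos: [0.4614, -0.2939, 0.1755]
tool_rot: [0.707, 0.707, -0.0, -0.001]
ft_force: [1.0, -1.5, 0.1]
grip_width: 0.0855
grasp_force: 0.0
```

Call:
{"api": "drive_tool", "payload": {"increments": [[[5, 15, 20], [0, 0, 0], 1], [[10, 32, 0], [0, 0, 0], 1], [[12, 38, 0], [0, 0, 0], 1], [[12, 38, 0], [0, 0, 0], 1], [[12, 38, 0], [0, 0, 0], 1], [[12, 38, 0], [0, 0, 0], 1], [[12, 36, 0], [0, 0, 0], 1], [[10.7, 32.6, 0], [0, 0, 0], 1]]}}

```text
clock: 8.15
eef_pos: [0.5483, -0.0245, 0.1949]
tool_rot: [0.706, 0.708, 0.0, 0.0]
ft_force: [1.1, 0.6, -0.2]
grip_width: 0.0853
grasp_force: 0.0
```

Call:
{"api": "drive_tool", "payload": {"increments": [[[0, 0, 0], [0, 0, 0], 1], [[0, 0, 0], [0, 0, 0], 1], [[0, 0, 0], [0, 0, 0], 1]]}}

```text
clock: 8.4
eef_pos: [0.5476, -0.0269, 0.1946]
tool_rot: [0.706, 0.708, -0.0, -0.0]
ft_force: [0.1, -0.2, -0.3]
grip_width: 0.0855
grasp_force: 0.0
```

```bash
python3 - <<'E'
from workcell import *
from h import *
o=get_obs();print(o['eef_pos'])
S=camera('scene');Tp=camera('top')
cv2.imwrite('pics/s1.png',S['image'][:,:,::-1]);cv2.imwrite('pics/t1.png',Tp['image'][:,:,::-1])
mt=mask(Tp['image'],'red',(360,222,415,270));print(maskc(mt))
for b in [(375,225,415,265)]:pass
a=cv2.resize(S['image'][130:290,110:420,::-1],(580,300),interpolation=cv2.INTER_CUBIC);b=cv2.resize(Tp['image'][130:290,70:410,::-1],(640,300),interpolation=cv2.INTER_CUBIC)
c=np.zeros((600,640,3),np.uint8);c[:300,:580]=a;c[300:]=b;cv2.imwrite('pics/b1.png',c)
E
```

```text
[ 0.54758515 -0.02685925  0.19461441]
(array([383.76916735, 247.430338  ]), 1213)
```

View pics/b1.png

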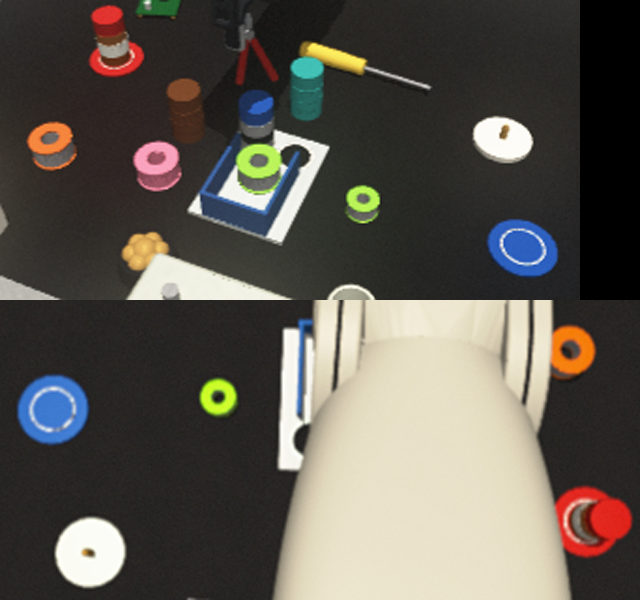

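The jar stands upright on the red saucer (crop 110,40) and the tin is undisturbed. Grasping the tin.

Call:
{"api": "drive_tool", "payload": {"increments": [[[0.3, 0.2, -40], [0, 0, 0], 1], [[0, 0, -40], [0, 0, 0], 1], [[0, 0, -30], [0, 0, 0], 1], [[0, 0, -20], [0, 0, 0], 1], [[0, 0, -12], [0, 0, 0], 1], [[0, 0, -4], [0, 0, 0], 1], [[0, 0, 0], [0, 0, 0], 1], [[0, 0, 0], [0, 0, 0], 1]]}}

```text
clock: 9.17
eef_pos: [0.5486, -0.0276, 0.0496]
tool_rot: [0.707, 0.707, 0.0, 0.0]
ft_force: [0.3, -0.6, 0.1]
grip_width: 0.0855
grasp_force: 0.0
```

Call:
{"api": "drive_tool", "payload": {"increments": [[[0, 0, 0], [0, 0, 0], 0.6], [[0, 0, 0], [0, 0, 0], 0.5], [[0, 0, 0], [0, 0, 0], 0.4], [[0, 0, 0], [0, 0, 0], 0.3], [[0, 0, 0], [0, 0, 0], 0.3], [[0, 0, 0], [0, 0, 0], 0.3], [[0, 0, 0], [0, 0, 0], 0.3], [[0, 0, 0], [0, 0, 0], 0.3]]}}

```text
clock: 9.83
eef_pos: [0.549, -0.0267, 0.0501]
tool_rot: [0.707, 0.708, 0.001, 0.001]
ft_force: [-0.2, -0.2, 5.9]
grip_width: 0.0428
grasp_force: 61.3
```

Call:
{"api": "drive_tool", "payload": {"increments": [[[0, 0, 10], [0, 0, 0], 0.3], [[0, 0, 25], [0, 0, 0], 0.3], [[0, 0, 40], [0, 0, 0], 0.3], [[0, 0, 40], [0, 0, 0], 0.3], [[1, 10, 15], [0, 0, 0], 0.3], [[2, 25, 0], [0, 0, 0], 0.3], [[3, 38, 0], [0, 0, 0], 0.3], [[3, 38, 0], [0, 0, 0], 0.3]]}}

```text
clock: 10.5
eef_pos: [0.5571, 0.0847, 0.1798]
tool_rot: [0.708, 0.707, 0.0, 0.0]
ft_force: [1.2, 0.6, -2.2]
grip_width: 0.0426
grasp_force: 61.3
```

Call:
{"api": "drive_tool", "payload": {"increments": [[[3, 38, 0], [0, 0, 0], 0.3], [[3, 38, 0], [0, 0, 0], 0.3], [[3, 38, 0], [0, 0, 0], 0.3], [[3, 38, 0], [0, 0, 0], 0.3], [[3, 38, 0], [0, 0, 0], 0.3], [[3, 30, 0], [0, 0, 0], 0.3], [[1.5, 15, 0], [0, 0, 0], 0.3], [[1, 6.8, 0], [0, 0, 0], 0.3]]}}

```text
clock: 11.17
eef_pos: [0.5766, 0.3292, 0.178]
tool_rot: [0.705, 0.709, -0.001, -0.0]
ft_force: [0.6, 0.3, -0.4]
grip_width: 0.0424
grasp_force: 61.3
```

Call:
{"api": "drive_tool", "payload": {"increments": [[[0, 0, 0], [0, 0, 0], 0.3], [[0, 0, 0], [0, 0, 0], 0.3], [[0, 0, 0], [0, 0, 0], 0.3]]}}

```text
clock: 11.42
eef_pos: [0.5776, 0.3245, 0.1788]
tool_rot: [0.707, 0.707, -0.001, 0.0]
ft_force: [0.8, -0.1, -1.9]
grip_width: 0.0426
grasp_force: 61.3
```

Call:
{"api": "drive_tool", "payload": {"increments": [[[0, 1, -40], [0, 0, 0], 0.3], [[0, 0, -40], [0, 0, 0], 0.3], [[0, 0, -27], [0, 0, 0], 0.3], [[0, 0, -15], [0, 0, 0], 0.3], [[0, 0, -5], [0, 0, 0], 0.3], [[0, 0, -2.5], [0, 0, 0], 0.3], [[0, 0, 0], [0, 0, 0], 0.3], [[0, 0, 0], [0, 0, 0], 0.3]]}}

```text
clock: 12.08
eef_pos: [0.5791, 0.3273, 0.0515]
tool_rot: [0.707, 0.707, 0.002, 0.0]
ft_force: [-0.8, 0.5, -1.1]
grip_width: 0.0428
grasp_force: 61.2
```

Call:
{"api": "drive_tool", "payload": {"increments": [[[0, 0, -0.7], [0, 0, 0], 0.3], [[0, 0, -0.6], [0, 0, 0], 0.3], [[0, 0, 0], [0, 0, 0], 0.3]]}}

```text
clock: 12.33
eef_pos: [0.5781, 0.3275, 0.0492]
tool_rot: [0.707, 0.708, 0.001, 0.0]
ft_force: [-0.7, 0.4, -2.6]
grip_width: 0.042
grasp_force: 61.2
```

Call:
{"api": "drive_tool", "payload": {"increments": [[[0, 0, -0.7], [0, 0, 0], 0.3], [[0, 0, -0.7], [0, 0, 0], 0.3], [[0, 0, 0], [0, 0, 0], 0.3]]}}

```text
clock: 12.58
eef_pos: [0.5778, 0.3274, 0.0471]
tool_rot: [0.707, 0.708, 0.0, 0.0]
ft_force: [0.0, -0.2, 0.1]
grip_width: 0.0425
grasp_force: 61.6
```

Call:
{"api": "drive_tool", "payload": {"increments": [[[0, 0, -0.5], [0, 0, 0], 0.3], [[0, 0, -0.5], [0, 0, 0], 0.3], [[0, 0, 0], [0, 0, 0], 0.3]]}}

```text
clock: 12.83
eef_pos: [0.5778, 0.3274, 0.0472]
tool_rot: [0.707, 0.708, 0.001, 0.0]
ft_force: [-2.3, -1.0, 5.8]
grip_width: 0.0427
grasp_force: 62.0
```

Call:
{"api": "drive_tool", "payload": {"increments": [[[0, 0, 0], [0, 0, 0], 0.7], [[0, 0, 0], [0, 0, 0], 1], [[0, 0, 0], [0, 0, 0], 1], [[0, 0, 0], [0, 0, 0], 1], [[0, 0, 15], [0, 0, 0], 1], [[0, 0, 35], [0, 0, 0], 1], [[0, 0, 40], [0, 0, 0], 1], [[0, 0, 40], [0, 0, 0], 1]]}}

```text
clock: 13.5
eef_pos: [0.5768, 0.3267, 0.1758]
tool_rot: [0.707, 0.707, -0.001, -0.0]
ft_force: [1.4, 0.0, -0.5]
grip_width: 0.0854
grasp_force: 0.0
```

```bash
python3 - <<'E'
from workcell import *
from h import *
S=camera('scene');Tp=camera('top')
ms,mt=mask(S['image'],'lime',(230,200,268,240)),mask(Tp['image'],'lime',(230,160,268,200))
ys,xs=np.nonzero(ms);print(xs.min(),xs.max(),ys.min(),ys.max());ys,xs=np.nonzero(mt);print(xs.min(),xs.max(),ys.min(),ys.max())
x,f,a=fit([(S,ms),(Tp,mt)],.028,.004,np.array([.6,0,.04]));print('reel',x.round(4),f.round(2),a)
m=mask(Tp['image'],'white',(212,138,282,228));r=cv2.minAreaRect(np.argwhere(m)[:,::-1].astype(np.float32))
P=np.array([ray(Tp,p,.008)[:2] for p in cv2.boxPoints(r)]);print('deck',P.round(4).tolist(),P.mean(0).round(4))
m=mask(S['image'],'red',(150,110,190,150));mt=mask(Tp['image'],'red',(360,222,415,270));print([v.tolist() for v in (maskc(m)[0],)],maskc(m)[1])
c=cv2.resize(np.hstack([S['image'][130:290,110:420],Tp['image'][130:290,70:380]])[:,:,::-1],(800,206))
d=np.hstack([cv2.resize(S['image'][170:270,200:300],(394,394),interpolation=2),np.zeros((394,12,3),np.uint8),cv2.resize(Tp['image'][135:235,200:300],(394,394),interpolation=2)])[:,:,::-1]
cv2.imwrite('pics/b2.png',np.vstack([c,d]))
E
```

```text
236 260 206 224
236 261 167 193
reel [ 0.5974 -0.0015  0.0401] [ 0.16 -0.02  0.12 -0.07] [(355, 368), (541, 545)]
deck [[0.512, 0.0643], [0.6806, 0.064], [0.6799, -0.0647], [0.5108, -0.0615]] [5.958e-01 5.000e-04]
[[167.28076923076924, 140.6769230769231]] 260
```

View pics/b2.png

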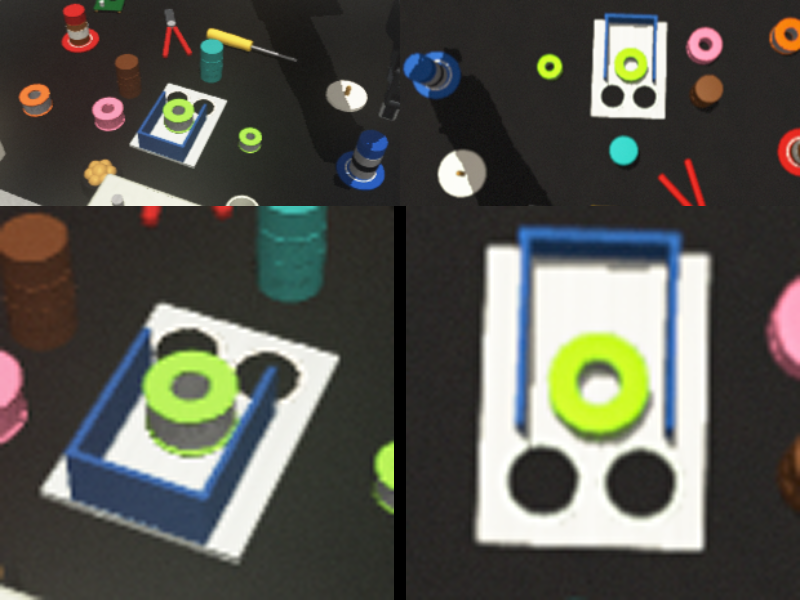

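Both parked upright and the bay is clear: the reel is at crop (600,385) and the dark places at (543,480)/(641,484). The caddy is turned slightly, so I'll measure the places, the yaw, the stand and the spindle.

```bash
python3 - <<'E'
from workcell import *
from h import *
S=camera('scene');Tp=camera('top')
R=S['view'][:3,:3];print(Tp['view'][:3,:3].round(3).tolist())
cs=[]
for n,box,D in(('L',(226,192,246,214),Tp),('R',(250,194,271,216),Tp)):
    g=cv2.cvtColor(D['image'],cv2.COLOR_RGB2GRAY);z=np.zeros(g.shape,bool);l,t,r,b=box;z[t:b,l:r]=g[t:b,l:r]<110
    k,L,st,cc=cv2.connectedComponentsWithStats(z.astype(np.uint8));i=1+np.argmax(st[1:,4]);p=ray(D,cc[i],.008);cs.append(p);print(n,cc[i],st[i],p.round(4))
v=cs[0]-cs[1];print('dist',np.linalg.norm(v),'yaw',np.arctan2(-v[0],v[1]))
yaw=np.arctan2(-v[0],v[1]);m=(cs[0]+cs[1])/2;print('reel nominal',m[:2]+.05*np.array([np.cos(yaw),np.sin(yaw)]))
# deck edges lines
m=mask(Tp['image'],'white',(212,138,282,228))
for nm,f in(('left',min),('right',max)):
    P=np.array([ray(Tp,(f(np.nonzero(m[r])[0]),r),.008)[:2] for r in range(152,218,3)]);a=np.polyfit(P[:,0],P[:,1],1);print(nm,a)
# stand by spindle-free disc
ms,mt=mask(S['image'],'white',(358,188,398,222)),mask(Tp['image'],'white',(95,241,142,288));print(maskc(ms)[1],maskc(mt)[1])
E
```

```text
[[0.02, -0.999, 0.03], [-0.992, -0.023, -0.126], [0.127, -0.027, -0.992]]
L [234.20089286 204.19642857] [226 196  17  17 224] [0.5485 0.028  0.008 ]
R [259.07207207 204.97747748] [251 197  17  17 222] [ 0.5481 -0.0263  0.008 ]
dist 0.054276270601111 yaw -0.007966735012338171
reel nominal [5.98331217e-01 4.88609647e-04]
left [-0.00722533  0.06700734]
right [-0.00890927 -0.05645068]
607 1074
```

Call:
{"api": "drive_tool", "payload": {"increments": [[[1, -20, 10], [0, 0, 0], 1], [[2, -38, 10], [0, 0, 0], 1], [[2.5, -38, 0], [0, 0, 0], 1], [[2.5, -38, 0], [0, 0, 0], 1], [[2.5, -38, 0], [0, 0, 0], 1], [[2.5, -38, 0], [0, 0, 0], 1], [[2.5, -38, 0], [0, 0, 0], 1], [[2.5, -38, 0], [0, 0, 0], 1]]}}

```text
clock: 14.37
eef_pos: [0.5942, 0.0393, 0.1934]
tool_rot: [0.707, 0.708, -0.002, -0.001]
ft_force: [0.1, 0.3, 0.8]
grip_width: 0.0852
grasp_force: 0.0
```

Call:
{"api": "drive_tool", "payload": {"increments": [[[1, -28, 0], [0, 0, 0], 1], [[1, -13.5, 0], [0, 0, 0], 1], [[0, 0, 0], [0, 0, 0], 1], [[0, 0, 0], [0, 0, 0], 1], [[0, 0, 0], [0, 0, 0], 1]]}}

```text
clock: 14.78
eef_pos: [0.5972, 0.0008, 0.1947]
tool_rot: [0.706, 0.708, -0.0, -0.001]
ft_force: [0.0, 0.1, 0.9]
grip_width: 0.0855
grasp_force: 0.0
```

Call:
{"api": "drive_tool", "payload": {"increments": [[[0.4, -1.2, -40], [0, 0, 0], 1], [[0, 0, -40], [0, 0, 0], 1], [[0, 0, -40], [0, 0, 0], 1], [[0, 0, -30], [0, 0, 0], 1], [[0, 0, -15], [0, 0, 0], 1], [[0, 0, -7], [0, 0, 0], 1], [[0, 0, 0], [0, 0, 0], 1], [[0, 0, 0], [0, 0, 0], 1]]}}

```text
clock: 15.45
eef_pos: [0.5986, -0.0003, 0.0243]
tool_rot: [0.706, 0.708, 0.0, 0.0]
ft_force: [0.7, 1.0, 1.0]
grip_width: 0.0848
grasp_force: 0.0
```

Call:
{"api": "drive_tool", "payload": {"increments": [[[0, 0, -6], [0, 0, 0], 1], [[0, 0, -5], [0, 0, 0], 1], [[0, 0, -3], [0, 0, 0], 1], [[0, 0, 0], [0, 0, 0], 1], [[0, 0, 0], [0, 0, 0], 1], [[0, 0, 0], [0, 0, 0], 1]]}}

```text
clock: 15.95
eef_pos: [0.5982, -0.0017, 0.01]
tool_rot: [0.707, 0.707, 0.0, 0.0]
ft_force: [-0.2, 0.6, 0.7]
grip_width: 0.0851
grasp_force: 0.0
```

Call:
{"api": "drive_tool", "payload": {"increments": [[[0, 0.5, -2], [0, 0, 0], 0.85], [[0, 0, 0], [0, 0, 0], 0.7], [[0, 0, 0], [0, 0, 0], 0.6], [[0, 0, 0], [0, 0, 0], 0.5], [[0, 0, 0], [0, 0, 0], 0.4], [[0, 0, 0], [0, 0, 0], 0.4], [[0, 0, 0], [0, 0, 0], 0.4], [[0, 0, 0], [0, 0, 0], 0.4]]}}

```text
clock: 16.62
eef_pos: [0.5985, -0.0011, 0.0082]
tool_rot: [0.707, 0.707, 0.0, 0.0]
ft_force: [-0.2, -0.2, 4.8]
grip_width: 0.0541
grasp_force: 64.2
```

Call:
{"api": "drive_tool", "payload": {"increments": [[[0, 0, 5], [0, 0, 0], 0.4], [[0, 0, 15], [0, 0, 0], 0.4], [[0, 0, 30], [0, 0, 0], 0.4], [[0, 0, 40], [0, 0, 0], 0.4], [[0, 0, 30], [0, 0, 0], 0.4], [[0, 0, 10], [0, 0, 0], 0.4], [[0, 0, 0], [0, 0, 0], 0.4], [[0, 0, 0], [0, 0, 0], 0.4]]}}

```text
clock: 17.28
eef_pos: [0.5973, -0.001, 0.1365]
tool_rot: [0.707, 0.707, -0.001, -0.001]
ft_force: [0.5, 0.7, -3.0]
grip_width: 0.0542
grasp_force: 64.3
```

Call:
{"api": "drive_tool", "payload": {"increments": [[[-9, 13.5, 10], [0, 0, 0], 0.4], [[-20.5, 30.7, 0], [0, 0, 0], 0.4], [[-20.5, 30.7, 0], [0, 0, 0], 0.4], [[-20.5, 30.7, 0], [0, 0, 0], 0.4], [[-20.5, 30.7, 0], [0, 0, 0], 0.4], [[-20.5, 30.7, 0], [0, 0, 0], 0.4], [[-20.5, 30.7, 0], [0, 0, 0], 0.4], [[-20.5, 30.7, 0], [0, 0, 0], 0.4]]}}

```text
clock: 17.95
eef_pos: [0.4419, 0.2281, 0.1453]
tool_rot: [0.707, 0.708, -0.003, -0.001]
ft_force: [1.1, 0.9, -2.3]
grip_width: 0.0541
grasp_force: 64.2
```

Call:
{"api": "drive_tool", "payload": {"increments": [[[-20.5, 30.7, 0], [0, 0, 0], 0.4], [[-9.7, 14.6, 0], [0, 0, 0], 0.4], [[0, 0, 0], [0, 0, 0], 0.4], [[0, 0, 0], [0, 0, 0], 0.4], [[0, 0, 0], [0, 0, 0], 0.4]]}}

```text
clock: 18.37
eef_pos: [0.4143, 0.2719, 0.1463]
tool_rot: [0.707, 0.708, -0.002, -0.0]
ft_force: [-0.1, 0.0, -2.6]
grip_width: 0.0541
grasp_force: 64.3
```

```bash
python3 - <<'E'
from workcell import *
from h import *
o=get_obs();print(o['eef_pos'])
S=camera('scene')
m=mask(S['image'],'lime',(330,130,420,230),smin=90,vmin=50);ys,xs=np.nonzero(m);print(xs.min(),xs.max(),ys.min(),ys.max(),len(xs))
# expected reel outline top flange centre at TCP
e=o['eef_pos'];print(proj(S,np.array([[e[0],e[1],e[2]+.034],[.4146,.2727,.033],[.4146,.2727,.01]])).round(1), hullc(proj(S,cyl(np.array([e[0],e[1],e[2]+.034]),.028,.004))),maskc(m))
cv2.imwrite('pics/c3.png',cv2.resize(S['image'][110:270,310:470,::-1],(480,480),interpolation=2))
E
```

```text
[0.41426312 0.27190877 0.14627812]
381 390 142 154 85
[[394.6 148.9]
 [380.4 196.1]
 [378.4 202.6]] (array([394.45539475, 149.81054672]), 366.6712250732817) (array([385.62352941, 147.61176471]), 85)
```

View pics/c3.png

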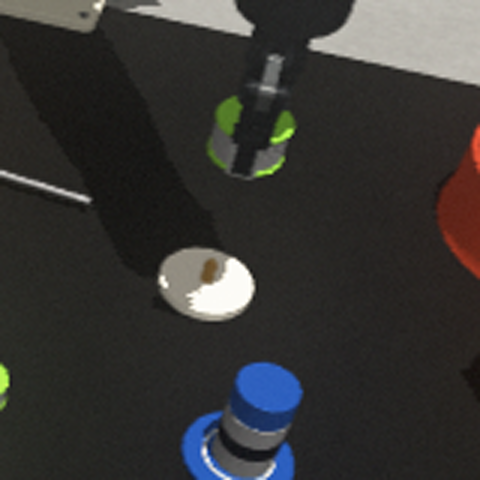

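The reel is held level over the stand. The spindle tip at (380,197) matches the projected stand position. Lowering.

Call:
{"api": "drive_tool", "payload": {"increments": [[[0.3, 0.8, -40], [0, 0, 0], 0.4], [[0, 0, -33], [0, 0, 0], 0.4], [[0, 0, -20], [0, 0, 0], 0.4], [[0, 0, -8], [0, 0, 0], 0.4], [[0, 0, 0], [0, 0, 0], 0.4], [[0, 0, 0], [0, 0, 0], 0.4], [[0, 0, -4], [0, 0, 0], 0.4], [[0, 0, -4], [0, 0, 0], 0.4]]}}

```text
clock: 19.08
eef_pos: [0.4175, 0.2743, 0.0403]
tool_rot: [0.707, 0.707, 0.002, 0.0]
ft_force: [-0.5, -0.6, -1.7]
grip_width: 0.0538
grasp_force: 64.3
```

Call:
{"api": "drive_tool", "payload": {"increments": [[[0, 0, -4], [0, 0, 0], 0.4], [[0, 0, -4], [0, 0, 0], 0.4], [[0, 0, -4], [0, 0, 0], 0.4], [[0, 0, -4], [0, 0, 0], 0.4], [[0, 0, -4], [0, 0, 0], 0.4], [[0, 0, -2], [0, 0, 0], 0.4], [[0, 0, 0], [0, 0, 0], 0.4], [[0, 0, 0], [0, 0, 0], 0.4]]}}

```text
clock: 19.75
eef_pos: [0.4155, 0.2734, 0.0165]
tool_rot: [0.707, 0.708, -0.0, -0.0]
ft_force: [0.7, 0.7, -2.8]
grip_width: 0.0542
grasp_force: 64.3
```

Call:
{"api": "drive_tool", "payload": {"increments": [[[-0.5, 0, -2], [0, 0, 0], 0.4], [[0, 0, -2], [0, 0, 0], 0.4], [[0, 0, -1], [0, 0, 0], 0.4], [[0, 0, 0], [0, 0, 0], 0.4], [[0, 0, 0], [0, 0, 0], 0.4]]}}

```text
clock: 20.17
eef_pos: [0.4151, 0.2734, 0.0116]
tool_rot: [0.707, 0.707, -0.0, -0.0]
ft_force: [-0.3, 0.1, -2.0]
grip_width: 0.0545
grasp_force: 64.3
```

Call:
{"api": "drive_tool", "payload": {"increments": [[[0, 0, -0.7], [0, 0, 0], 0.4], [[0, 0, -0.5], [0, 0, 0], 0.4], [[0, 0, 0], [0, 0, 0], 0.4], [[0, 0, 0], [0, 0, 0], 0.4]]}}

```text
clock: 20.5
eef_pos: [0.4151, 0.2735, 0.0105]
tool_rot: [0.707, 0.707, 0.0, -0.0]
ft_force: [0.1, -0.3, -2.0]
grip_width: 0.0541
grasp_force: 64.3
```

Call:
{"api": "drive_tool", "payload": {"increments": [[[0, 0, -0.5], [0, 0, 0], 0.4], [[0, 0, -0.4], [0, 0, 0], 0.4], [[0, 0, 0], [0, 0, 0], 0.4], [[0, 0, 0], [0, 0, 0], 0.4]]}}

```text
clock: 20.83
eef_pos: [0.4152, 0.2735, 0.0102]
tool_rot: [0.707, 0.707, 0.0, 0.0]
ft_force: [-1.4, -0.9, 5.2]
grip_width: 0.0547
grasp_force: 64.9
```

Call:
{"api": "drive_tool", "payload": {"increments": [[[0, 0, 0], [0, 0, 0], 0.7], [[0, 0, 0], [0, 0, 0], 0.8], [[0, 0, 0], [0, 0, 0], 1], [[0, 0, 0], [0, 0, 0], 1], [[0, 0, 0], [0, 0, 0], 1], [[0, 0, 15], [0, 0, 0], 1], [[0, 0, 35], [0, 0, 0], 1], [[0, 0, 40], [0, 0, 0], 1]]}}

```text
clock: 21.5
eef_pos: [0.413, 0.2721, 0.0982]
tool_rot: [0.707, 0.707, -0.003, -0.001]
ft_force: [0.5, 0.9, 0.3]
grip_width: 0.0852
grasp_force: 0.0
```

Call:
{"api": "drive_tool", "payload": {"increments": [[[0, 0, 40], [0, 0, 0], 1], [[0, -20, 40], [0, 0, 0], 1], [[0, -38, 15], [0, 0, 0], 1], [[3, -40, 0], [0, 0, 0], 1], [[3, -40, 0], [0, 0, 0], 1], [[3, -40, 0], [0, 0, 0], 1], [[3, -40, 0], [0, 0, 0], 1], [[3, -40, 0], [0, 0, 0], 1]]}}

```text
clock: 22.17
eef_pos: [0.4299, 0.0151, 0.1921]
tool_rot: [0.707, 0.708, 0.0, 0.0]
ft_force: [0.4, -0.1, 0.1]
grip_width: 0.0855
grasp_force: 0.0
```

```bash
python3 - <<'E'
from workcell import *
from h import *
o=get_obs();print(o['clock'],o['eef_pos'])
S=camera('scene');Tp=camera('top')
ms,mt=mask(S['image'],'lime',(355,165,405,225)),mask(Tp['image'],'lime',(90,235,145,290))
x,f,a=fit([(S,ms),(Tp,mt)],.028,.004,np.array([.41,.27,.04]));print('reel',x.round(4),f.round(2),a)
for n,col,bs,bt in[('jar','red',(150,110,190,152),(382,235,412,262)),('tin','blue',(370,225,415,254),(74,172,104,200))]:
    ms,mt=mask(S['image'],col,bs),mask(Tp['image'],col,bt)
    x,f,a=fit([(S,ms)],.022,.024,np.array([.46 if n=='jar' else .577,-.29 if n=='jar' else .327,.085]));print(n,x.round(4),a)
d=np.hstack([cv2.resize(S['image'][160:290,350:480],(390,390),interpolation=2),cv2.resize(Tp['image'][160:290,60:190],(390,390),interpolation=2)])[:,:,::-1]
cv2.imwrite('pics/c4.png',d)
E
```

```text
22.1667 [0.42988931 0.01508259 0.19209192]
reel [0.414  0.2733 0.0445] [-0.13  0.02 -0.07  0.02] [(333, 325), (640, 614)]
jar [ 0.4626 -0.2944  0.086 ] [(260, 252)]
tin [0.5769 0.3289 0.0861] [(448, 456)]
```

View pics/c4.png

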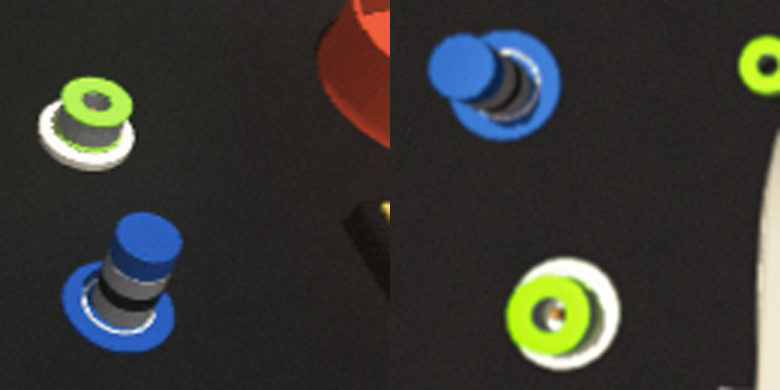

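The reel lies flat with the spindle in its bore (top crop 553,315), and the tin stands upright on blue. Fetching the jar.

Call:
{"api": "drive_tool", "payload": {"increments": [[[3, -30, 0], [0, 0, 0], 1], [[4, -40, 0], [0, 0, 0], 1], [[4, -40, 0], [0, 0, 0], 1], [[4, -40, 0], [0, 0, 0], 1], [[4, -40, 0], [0, 0, 0], 1], [[4, -40, 0], [0, 0, 0], 1], [[4, -40, 0], [0, 0, 0], 1], [[4, -28, 0], [0, 0, 0], 1]]}}

```text
clock: 22.93
eef_pos: [0.4614, -0.2837, 0.1917]
tool_rot: [0.707, 0.707, -0.0, 0.0]
ft_force: [0.7, 0.6, -0.1]
grip_width: 0.0851
grasp_force: 0.0
```

Call:
{"api": "drive_tool", "payload": {"increments": [[[1, -11.6, 0], [0, 0, 0], 1], [[0, 0, 0], [0, 0, 0], 1], [[0, 0, 0], [0, 0, 0], 1], [[0, 0, 0], [0, 0, 0], 1]]}}

```text
clock: 23.27
eef_pos: [0.4621, -0.2911, 0.1916]
tool_rot: [0.706, 0.708, 0.0, -0.001]
ft_force: [-0.2, 0.8, 0.1]
grip_width: 0.0856
grasp_force: 0.0
```

Call:
{"api": "drive_tool", "payload": {"increments": [[[0, -3, -40], [0, 0, 0], 1], [[0, 0, -40], [0, 0, 0], 1], [[0, 0, -30], [0, 0, 0], 1], [[0, 0, -20], [0, 0, 0], 1], [[0, 0, -12], [0, 0, 0], 1], [[0, 0, -4.5], [0, 0, 0], 1], [[0, 0, 0], [0, 0, 0], 1], [[0, 0, 0], [0, 0, 0], 1]]}}

```text
clock: 23.93
eef_pos: [0.4628, -0.295, 0.0463]
tool_rot: [0.706, 0.708, 0.0, 0.0]
ft_force: [0.3, -0.8, 0.0]
grip_width: 0.0854
grasp_force: 0.0
```

Call:
{"api": "drive_tool", "payload": {"increments": [[[0, 0, 0], [0, 0, 0], 0.6], [[0, 0, 0], [0, 0, 0], 0.5], [[0, 0, 0], [0, 0, 0], 0.4], [[0, 0, 0], [0, 0, 0], 0.3], [[0, 0, 0], [0, 0, 0], 0.3], [[0, 0, 0], [0, 0, 0], 0.3], [[0, 0, 0], [0, 0, 0], 0.3], [[0, 0, 0], [0, 0, 0], 0.3]]}}

```text
clock: 24.6
eef_pos: [0.4628, -0.2963, 0.0466]
tool_rot: [0.707, 0.707, 0.0, 0.001]
ft_force: [-1.2, 1.1, 7.0]
grip_width: 0.0428
grasp_force: 61.1
```

Call:
{"api": "drive_tool", "payload": {"increments": [[[0, 0, 10], [0, 0, 0], 0.3], [[0, 0, 25], [0, 0, 0], 0.3], [[0, 0, 40], [0, 0, 0], 0.3], [[0, 0, 40], [0, 0, 0], 0.3], [[2, 8, 20], [0, 0, 0], 0.3], [[5, 18, 0], [0, 0, 0], 0.3], [[8, 30, 0], [0, 0, 0], 0.3], [[10, 37, 0], [0, 0, 0], 0.3]]}}

```text
clock: 25.27
eef_pos: [0.4871, -0.2035, 0.1814]
tool_rot: [0.708, 0.706, 0.0, 0.001]
ft_force: [1.4, 0.5, -1.4]
grip_width: 0.0428
grasp_force: 61.3
```

Call:
{"api": "drive_tool", "payload": {"increments": [[[10, 37, 0], [0, 0, 0], 0.3], [[10, 37, 0], [0, 0, 0], 0.3], [[10, 37, 0], [0, 0, 0], 0.3], [[10, 37, 0], [0, 0, 0], 0.3], [[10, 37, 0], [0, 0, 0], 0.3], [[7, 28, 0], [0, 0, 0], 0.3], [[3.7, 15.8, 0], [0, 0, 0], 0.3], [[0, 0, 0], [0, 0, 0], 0.3]]}}

```text
clock: 25.93
eef_pos: [0.5482, 0.0297, 0.1804]
tool_rot: [0.705, 0.709, 0.0, -0.001]
ft_force: [0.5, -0.1, -0.9]
grip_width: 0.0427
grasp_force: 61.3
```

Call:
{"api": "drive_tool", "payload": {"increments": [[[0, 0, 0], [0, 0, 0], 0.3], [[0, 0, 0], [0, 0, 0], 0.3], [[0, 0, 0], [0, 0, 0], 0.3]]}}

```text
clock: 26.18
eef_pos: [0.5474, 0.025, 0.1804]
tool_rot: [0.707, 0.707, -0.0, -0.0]
ft_force: [-0.0, -0.7, -1.9]
grip_width: 0.0428
grasp_force: 61.3
```

Call:
{"api": "drive_tool", "payload": {"increments": [[[0.6, 0.3, -40], [0, 0, 0], 0.3], [[0, 0, -40], [0, 0, 0], 0.3], [[0, 0, -26], [0, 0, 0], 0.3], [[0, 0, -14], [0, 0, 0], 0.3], [[0, 0, -5], [0, 0, 0], 0.3], [[0, 0, -2], [0, 0, 0], 0.3], [[0, 0, 0], [0, 0, 0], 0.3], [[0, 0, 0], [0, 0, 0], 0.3]]}}

```text
clock: 26.85
eef_pos: [0.5498, 0.0259, 0.0549]
tool_rot: [0.707, 0.707, 0.001, 0.001]
ft_force: [0.2, 0.3, -1.8]
grip_width: 0.0426
grasp_force: 61.4
```

Call:
{"api": "drive_tool", "payload": {"increments": [[[0, 0, -0.8], [0, 0, 0], 0.3], [[0, 0, 0], [0, 0, 0], 0.3], [[0, 0, 0], [0, 0, 0], 0.3], [[0, 0, 0], [0, 0, 0], 0.3]]}}

```text
clock: 27.18
eef_pos: [0.5488, 0.0264, 0.0532]
tool_rot: [0.707, 0.708, 0.0, 0.0]
ft_force: [0.1, -0.6, -2.3]
grip_width: 0.0428
grasp_force: 61.4
```

Call:
{"api": "drive_tool", "payload": {"increments": [[[-0.2, -0.7, -1], [0, 0, 0], 0.3], [[0, 0, -1], [0, 0, 0], 0.3], [[0, 0, -0.7], [0, 0, 0], 0.3], [[0, 0, 0], [0, 0, 0], 0.3], [[0, 0, 0], [0, 0, 0], 0.3]]}}

```text
clock: 27.6
eef_pos: [0.5482, 0.0256, 0.0498]
tool_rot: [0.707, 0.707, -0.0, -0.0]
ft_force: [0.4, 0.2, -1.8]
grip_width: 0.0426
grasp_force: 61.4
```

Call:
{"api": "drive_tool", "payload": {"increments": [[[0, 0, -0.6], [0, 0, 0], 0.3], [[0, 0, -0.6], [0, 0, 0], 0.3], [[0, 0, 0], [0, 0, 0], 0.3], [[0, 0, 0], [0, 0, 0], 0.3]]}}

```text
clock: 27.93
eef_pos: [0.5482, 0.0257, 0.0497]
tool_rot: [0.707, 0.707, 0.0, 0.0]
ft_force: [-3.4, -0.3, 6.0]
grip_width: 0.0426
grasp_force: 62.1
```

Call:
{"api": "drive_tool", "payload": {"increments": [[[0, 0, 0], [0, 0, 0], 0.7], [[0, 0, 0], [0, 0, 0], 1], [[0, 0, 0], [0, 0, 0], 1], [[0, 0, 0], [0, 0, 0], 1], [[0, 0, 15], [0, 0, 0], 1], [[0, 0, 35], [0, 0, 0], 1], [[0, 0, 40], [0, 0, 0], 1], [[0, 0, 40], [0, 0, 0], 1]]}}

```text
clock: 28.6
eef_pos: [0.5473, 0.0256, 0.1792]
tool_rot: [0.707, 0.707, -0.001, -0.001]
ft_force: [2.0, -0.2, 0.3]
grip_width: 0.0852
grasp_force: 0.0
```

Call:
{"api": "drive_tool", "payload": {"increments": [[[2, 20, 15], [0, 0, 0], 1], [[4, 40, 0], [0, 0, 0], 1], [[4, 40, 0], [0, 0, 0], 1], [[4, 40, 0], [0, 0, 0], 1], [[4, 40, 0], [0, 0, 0], 1], [[4, 40, 0], [0, 0, 0], 1], [[4, 40, 0], [0, 0, 0], 1], [[3.6, 30, 0], [0, 0, 0], 1]]}}

```text
clock: 29.27
eef_pos: [0.5775, 0.319, 0.1933]
tool_rot: [0.706, 0.708, 0.0, -0.0]
ft_force: [0.0, 0.6, 0.5]
grip_width: 0.0857
grasp_force: 0.0
```

Call:
{"api": "drive_tool", "payload": {"increments": [[[0, 11.7, 0], [0, 0, 0], 1], [[0, 0, 0], [0, 0, 0], 1], [[0, 0, 0], [0, 0, 0], 1], [[0, 0, 0], [0, 0, 0], 1]]}}

```text
clock: 29.6
eef_pos: [0.5778, 0.3258, 0.1935]
tool_rot: [0.707, 0.707, -0.001, 0.0]
ft_force: [-0.5, 0.4, 0.7]
grip_width: 0.0854
grasp_force: 0.0
```

```bash
python3 - <<'E'
from workcell import *
from h import *
S=camera('scene');Tp=camera('top')
ms,mt=mask(S['image'],'red',(256,178,282,216)),mask(Tp['image'],'red',(220,186,248,216))
x,f,a=fit([(S,ms),(Tp,mt)],.022,.024,np.array([.55,.03,.085]));print('jar',x.round(4),f.round(2),a)
E
```

```text
jar [0.5466 0.0274 0.0874] [ 0.04  0.01  0.03 -0.01] [(330, 337), (374, 403)]
```

The jar is back within about 1.5 mm of its start. Now the tin.

Call:
{"api": "drive_tool", "payload": {"increments": [[[0, 1, -40], [0, 0, 0], 1], [[0, 0, -40], [0, 0, 0], 1], [[0, 0, -30], [0, 0, 0], 1], [[0, 0, -20], [0, 0, 0], 1], [[0, 0, -12], [0, 0, 0], 1], [[0, 0, -5], [0, 0, 0], 1], [[0, 0, 0], [0, 0, 0], 1], [[0, 0, 0], [0, 0, 0], 1]]}}

```text
clock: 30.37
eef_pos: [0.579, 0.3283, 0.0483]
tool_rot: [0.707, 0.707, 0.001, 0.0]
ft_force: [0.5, -0.6, 0.8]
grip_width: 0.0857
grasp_force: 0.0
```

Call:
{"api": "drive_tool", "payload": {"increments": [[[0, 0, 0], [0, 0, 0], 0.6], [[0, 0, 0], [0, 0, 0], 0.5], [[0, 0, 0], [0, 0, 0], 0.4], [[0, 0, 0], [0, 0, 0], 0.3], [[0, 0, 0], [0, 0, 0], 0.3], [[0, 0, 0], [0, 0, 0], 0.3], [[0, 0, 0], [0, 0, 0], 0.3], [[0, 0, 0], [0, 0, 0], 0.3]]}}

```text
clock: 31.03
eef_pos: [0.5785, 0.3289, 0.0481]
tool_rot: [0.707, 0.708, 0.001, 0.0]
ft_force: [-1.2, -0.3, 5.7]
grip_width: 0.0424
grasp_force: 61.3
```

Call:
{"api": "drive_tool", "payload": {"increments": [[[0, 0, 10], [0, 0, 0], 0.3], [[0, 0, 25], [0, 0, 0], 0.3], [[0, 0, 40], [0, 0, 0], 0.3], [[0, 0, 40], [0, 0, 0], 0.3], [[-1, -10, 20], [0, 0, 0], 0.3], [[-2, -25, 0], [0, 0, 0], 0.3], [[-3, -38, 0], [0, 0, 0], 0.3], [[-3, -38, 0], [0, 0, 0], 0.3]]}}

```text
clock: 31.7
eef_pos: [0.5684, 0.2171, 0.182]
tool_rot: [0.706, 0.708, 0.0, 0.0]
ft_force: [0.7, -0.7, -1.2]
grip_width: 0.0423
grasp_force: 61.2
```

Call:
{"api": "drive_tool", "payload": {"increments": [[[-3, -38, 0], [0, 0, 0], 0.3], [[-3, -38, 0], [0, 0, 0], 0.3], [[-3, -38, 0], [0, 0, 0], 0.3], [[-3, -38, 0], [0, 0, 0], 0.3], [[-3, -38, 0], [0, 0, 0], 0.3], [[-3, -30, 0], [0, 0, 0], 0.3], [[-1.6, -15, 0], [0, 0, 0], 0.3], [[-1, -8.1, 0], [0, 0, 0], 0.3]]}}

```text
clock: 32.37
eef_pos: [0.5474, -0.0283, 0.1816]
tool_rot: [0.708, 0.706, -0.001, -0.0]
ft_force: [0.4, 0.2, -1.5]
grip_width: 0.0425
grasp_force: 61.2
```

Call:
{"api": "drive_tool", "payload": {"increments": [[[0, 0, 0], [0, 0, 0], 0.3], [[0, 0, 0], [0, 0, 0], 0.3], [[0, 0, 0], [0, 0, 0], 0.3]]}}

```text
clock: 32.62
eef_pos: [0.5483, -0.0246, 0.1816]
tool_rot: [0.706, 0.708, 0.0, -0.0]
ft_force: [-0.8, 0.1, -1.7]
grip_width: 0.0425
grasp_force: 61.2
```

Call:
{"api": "drive_tool", "payload": {"increments": [[[0, -0.6, -40], [0, 0, 0], 0.3], [[0, 0, -40], [0, 0, 0], 0.3], [[0, 0, -26], [0, 0, 0], 0.3], [[0, 0, -14], [0, 0, 0], 0.3], [[0, 0, -5], [0, 0, 0], 0.3], [[0, 0, -2], [0, 0, 0], 0.3], [[0, 0, 0], [0, 0, 0], 0.3], [[0, 0, 0], [0, 0, 0], 0.3]]}}

```text
clock: 33.28
eef_pos: [0.5496, -0.0259, 0.0561]
tool_rot: [0.706, 0.708, 0.001, 0.001]
ft_force: [0.5, -0.0, -1.4]
grip_width: 0.0424
grasp_force: 61.4
```

Call:
{"api": "drive_tool", "payload": {"increments": [[[0, 0, -0.8], [0, 0, 0], 0.3], [[0, 0, 0], [0, 0, 0], 0.3], [[0, 0, 0], [0, 0, 0], 0.3], [[0, 0, 0], [0, 0, 0], 0.3]]}}

```text
clock: 33.62
eef_pos: [0.5486, -0.0265, 0.0545]
tool_rot: [0.707, 0.707, 0.0, 0.0]
ft_force: [-0.1, 0.4, -2.2]
grip_width: 0.0426
grasp_force: 61.4
```

Call:
{"api": "drive_tool", "payload": {"increments": [[[0.3, 1.2, -1], [0, 0, 0], 0.3], [[0, 0, -1], [0, 0, 0], 0.3], [[0, 0, -0.7], [0, 0, 0], 0.3], [[0, 0, 0], [0, 0, 0], 0.3], [[0, 0, 0], [0, 0, 0], 0.3]]}}

```text
clock: 34.03
eef_pos: [0.5485, -0.0252, 0.0511]
tool_rot: [0.707, 0.707, -0.0, -0.0]
ft_force: [-0.5, -0.4, -0.5]
grip_width: 0.0426
grasp_force: 61.5
```

Call:
{"api": "drive_tool", "payload": {"increments": [[[0, 0, -0.6], [0, 0, 0], 0.3], [[0, 0, -0.6], [0, 0, 0], 0.3], [[0, 0, 0], [0, 0, 0], 0.3], [[0, 0, 0], [0, 0, 0], 0.3]]}}

```text
clock: 34.37
eef_pos: [0.5485, -0.0252, 0.0511]
tool_rot: [0.707, 0.707, 0.0, 0.0]
ft_force: [-3.1, 0.2, 5.8]
grip_width: 0.0425
grasp_force: 62.3
```

Contact. Release, lift and back away sideways to clear the view.

Call:
{"api": "drive_tool", "payload": {"increments": [[[0, 0, 0], [0, 0, 0], 0.7], [[0, 0, 0], [0, 0, 0], 1], [[0, 0, 0], [0, 0, 0], 1], [[0, 0, 0], [0, 0, 0], 1], [[0, 0, 15], [0, 0, 0], 1], [[0, 0, 35], [0, 0, 0], 1], [[0, 0, 40], [0, 0, 0], 1], [[0, 0, 40], [0, 0, 0], 1]]}}

```text
clock: 35.03
eef_pos: [0.5476, -0.0251, 0.1805]
tool_rot: [0.707, 0.707, -0.001, -0.001]
ft_force: [0.8, -0.1, 0.2]
grip_width: 0.0854
grasp_force: 0.0
```

Call:
{"api": "drive_tool", "payload": {"increments": [[[-10, -25, 20], [0, 0, 0], 1], [[-10, -39, 0], [0, 0, 0], 1], [[-10, -39, 0], [0, 0, 0], 1], [[-10, -39, 0], [0, 0, 0], 1], [[-10, -39, 0], [0, 0, 0], 1], [[-10, -39, 0], [0, 0, 0], 1], [[-5, -20, 0], [0, 0, 0], 1], [[0, 0, 0], [0, 0, 0], 1]]}}

```text
clock: 35.7
eef_pos: [0.4821, -0.2695, 0.1996]
tool_rot: [0.709, 0.705, -0.001, 0.0]
ft_force: [0.2, -0.2, 0.1]
grip_width: 0.0855
grasp_force: 0.0
```

Call:
{"api": "drive_tool", "payload": {"increments": [[[0, 0, 0], [0, 0, 0], 1], [[0, 0, 0], [0, 0, 0], 1], [[0, 0, 0], [0, 0, 0], 1]]}}

```text
clock: 35.95
eef_pos: [0.4838, -0.264, 0.1998]
tool_rot: [0.706, 0.708, 0.0, -0.0]
ft_force: [0.4, 0.5, 0.6]
grip_width: 0.0852
grasp_force: 0.0
```

```bash
python3 - <<'E'
from workcell import *
from h import *
S=camera('scene');Tp=camera('top')
for n,col,bs,bt in[('jar','red',(256,178,282,216),(220,186,248,216)),('tin','blue',(234,174,260,200),(248,186,274,216))]:
    ms,mt=mask(S['image'],col,bs),mask(Tp['image'],col,bt)
    x,f,a=fit([(S,ms),(Tp,mt)],.022,.024,np.array([.55,0,.085]));print(n,x.round(4),f.round(2),a)
a=cv2.resize(S['image'][130:290,110:420,::-1],(580,300),interpolation=2);b=cv2.resize(Tp['image'][130:290,70:410,::-1],(640,300),interpolation=2)
c=np.zeros((600,640,3),np.uint8);c[:300,:580]=a;c[300:]=b;cv2.imwrite('pics/b5.png',c)
E
```

```text
jar [0.5467 0.0273 0.0872] [ 0.04  0.02  0.03 -0.  ] [(333, 337), (372, 403)]
tin [ 0.5471 -0.0261  0.0886] [-0.02 -0.   -0.01  0.01] [(306, 327), (371, 404)]
```

View pics/b5.png

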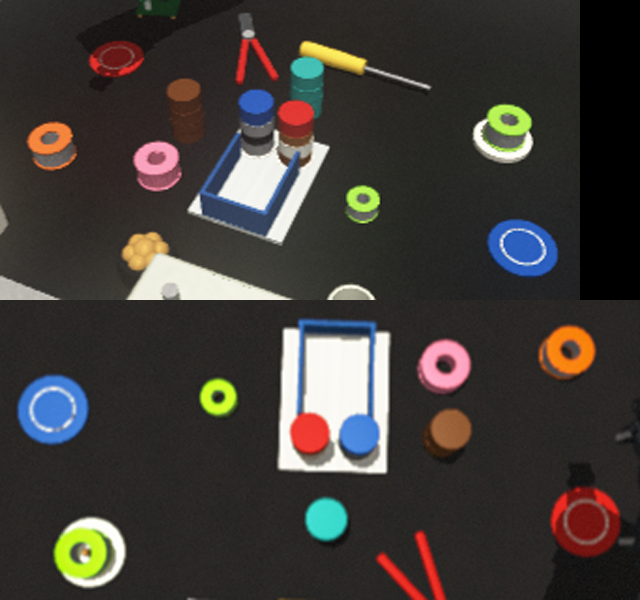

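The jar (crop 310,434) and tin (359,435) are back upright on their places. The reel lies flat on the stand and nothing else has moved. Handing in.

```bash
python3 -c "
from workcell import *
print(job_done())"
```

```text
the job is handed in; nothing more can be done
None
```

The job is handed in at about 36 s: the lime-green reel lies flat over the stand's spindle, and the jar and tin are back upright within about 1.5 mm of where they started, with everything released; the hand-in gave no verdict.

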